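# Dispense one biopsy cassette and slide it to its specimen pot

## Task

Press the black plunger of the cassette dispenser fully down once and let it spring back up, so that a single green cassette comes out at the mouth. Then, with the fingertips, push that cassette across the worktop until it lies flat right beside the green-capped one of the three specimen pots on the open worktop to the left of the centrifuge (not the vials at the wall), less than a finger's breadth from it. Do not pinch or lift the cassette, leave the other cassettes in the dispenser, and do not shift the pots or the other things on the worktop.

Things in the scene. Friction and masses are not known exactly. Their poses are not given: they have to be found in the camera images.
- dispenser: Cassette dispenser fixed to the worktop: steel base plate, 3 mm thick, x -78 to 90, y -32 to 32 mm; an open-topped magazine with four cassettes; behind it a clear-sided linkage housing (x 17 to 88 mm, 54 wide, 70 high) with the plunger on top. Origin: at worktop height below the magazine's centre; x points from the mouth to the back, z up. Magazine walls 48 mm high, outer faces y = +-29 mm.
- outlet (a point): Where a dispensed cassette's underside centre comes to rest (within about 3 mm) on the base plate, 3 mm above the worktop, at x = -50.5 mm, y = 0 of the dispenser. The cassette then lies 17 mm clear of the magazine's front wall (outer face x = -19 mm, mouth at its foot). As the plunger rises the stack drops to the magazine floor; another press would push out another cassette.
- plunger (a joint): Travel of the dispenser's plunger in m: 0 up (at rest), 0.020 fully down. It springs back by itself; holding it down takes about 3.5 N at the top and 7.5 N at the bottom. The blade moves 2.6 times as far as the plunger.
- plunger_top (a point): Centre of the flat top of the plunger's round black button, 32 mm in diameter (flat part 26 mm), 100 mm above the worktop at rest and 80 mm when pressed; it lies 65 mm behind the dispenser's origin (x = +65 mm in the dispenser's frame). Moves with the plunger.
- cassette_1: The lowest cassette in the magazine, the one that comes out: green plastic biopsy cassette 28.5 x 40.5 x 10 mm (x, y, z), 20 g, slotted lid on top, its end at +y sloped above 5 mm with a white writing face, the other three sides upright. Origin: centre of its underside; in the magazine its axes are those of the dispenser, underside 3 mm above the worktop.
- cassette_2: Second cassette from below, like cassette_1; underside 13 mm above the worktop at the start. Must stay in the magazine.
- cassette_3: Third cassette from below, like cassette_1; underside 23 mm above the worktop at the start. Must stay in the magazine.
- cassette_4: Top cassette, like cassette_1; underside 33 mm above the worktop at the start. Must stay in the magazine.
- green_pot: Specimen pot with a green cap, clear body and pale label, 31 mm in diameter, 58 mm high, 80 g, standing loose on the worktop. Origin: centre of its underside. The cassette belongs beside this pot.
- yellow_pot: Specimen pot with a yellow cap, 48 mm in diameter, 70 mm high, loose. Origin: centre of its underside. Leave alone.
- amber_pot: Amber pot with a white cap, 34 mm in diameter, 62 mm high, loose. Origin: centre of its underside. The three pots stand to the left of the centrifuge, 110 mm or more apart, in any order. Leave alone.
- tally: Silver hand tally counter, 55 x 73 x 23 mm, lying behind the pots. Origin: centre of its underside. Leave alone.
- forceps: Steel forceps, 16 x 130 x 8 mm, lying behind the pots. Origin: centre of their underside. Leave alone.
- centrifuge: Beige bench centrifuge between the dispenser and the pots, fixed, always in the same place: 265 mm deep (x), 190 mm wide (y), 185 mm high, turned 4 degrees, knobs on its front. Origin: centre of its underside. The worktop in front of it, x = 0.33 to 0.51 m, is free: the way for the cassette. A tall microscope stands to the right of the dispenser, beyond y = -0.29 m. Leave both alone.
There are look-alikes about, which are no part of the job. Leave any purple look-alike of the green_pot alone.

How it is judged:
By the outcome, as a careful person would: the job done as asked, in the order asked, and still so for the second after the job is handed in, with the robot touching nothing.
It also fails if it takes over 70 s, if anything falls off the work surface, if the arm or the gripper's body presses on something with over 40 N, if the wrist force passes 120 N, or if a joint passes its speed limit or range.

## Robot

A 6-joint arm with a two-finger parallel gripper is mounted at the origin on a cart in front of the work surface, level with it; the furniture and walls round the work are solid. World frame = base frame: x ahead of the robot, y to its left, z up, the work surface at z = 0. Lengths are in m, angles in rad, forces in N, time in s.
With the tool pointing down it reaches from about 0.3 to 0.775 m from the base axis. Payload 14.6 kg.
Tool frame: the origin (TCP) lies midway between the tips of the shut fingers; the grasp point (between the pads) lies 19 mm behind it; z points along the fingers, y is the line along which they close (so a half turn about z gives the same grasp; the last joint's range is limited). The gripper opens to 94 mm and grips with 3 to 60 N. Pads are 16 mm wide; open, the fingers measure 119 mm over their backs; the gripper's body (75 mm by 177 mm) begins 78 mm behind the grasp point.
Start: joints at [1.229, 0.3, 1.521, -0, 1.321, -0.067], TCP at [0.149, 0.529, 0.205] pointing down, gripper open.
Joint ranges: [-3.03, 3.03], [-0.79, 2.21], [0.23, 2.52], [-1.04, 4.18], [0, 3.07], [-2.55, 2.55]. Speed limits (rad/s): [2.22, 2.22, 2.57, 3.14, 3.14, 3.14].

## Interface

Orientations are given as [roll, pitch, yaw] about the fixed x, y, z axes, in that order (R = Rz(yaw) Ry(pitch) Rx(roll)).
In Python, from station import telemetry, optics, ctrl gives the robot as it stands.
- The arm moves only by the tool carry_out, never from a script. Its argument "plan" is a list that holds one entry, the list of rows, each a list of 7 numbers: the shift along the tool's x, y, z in mm, then the turn, a rotation vector about the tool's x, y, z in rad, then the finger opening in mm, from 0 to 94. A call has 1 to 20 rows; each row shifts and turns the commanded pose from where the row before left it, along the tool's axes as they then stand; what a row does not reach is not made up. A row lasts 1/12 s, in which the tool goes at most 41.7 mm and 7.16 degrees, less where a joint would pass 70% of its speed; a pose out of reach is approached as far as the arm can. A call with a gripper value outside its range is refused whole. The fingers move at their own pace and stop on an object; "squeeze" is the grip in N (left out, the last holds). Time passes only in rows, so rows that do not move let the fingers close. It gives the time, the measured TCP pose, the force, the opening and the grip force at its end, in the units of the state.
- telemetry.get_obs(): the state, without advancing time (a new reading comes with each control period).
- optics.camera(name): name is "scene" or "top" or "wrist"; returns a dict with "pixels" (480x640x3 uint8, red, green, blue), "intrinsics" (3x3 intrinsics, pixels), "dist_coeffs" ([k1, k2, p1, p2, k3] as OpenCV has them; the pictures are not rectified), "origin" and "rotation" of the camera in the world. Camera axes: x right, y down, z forward; pixel columns grow to the right and rows downward; lengths in m; the calibration is good to about 2 mm. A picture is of the moment at which its call begins. There is no depth.
- ctrl.hand_in(): hands the job in; it is judged then, once.
The state is a dict: "time_s": time; "qpos": joint angles; "joint_vel": joint speeds; "tau": joint torques, N m; "ee_pos": TCP position; "eef_rot": TCP orientation; "force": force on the tool from outside, world axes, zero at the start; "moment": the same for the moment, N m; "grip_width": finger opening in m; "grip_force": force on a finger pad.
Only numpy, scipy, OpenCV 4.12 (cv2) and the standard library are available. Lean on these libraries where they do the work, as an engineer would, in place of code of your own. Each camera call takes 0.05 s, during which the arm holds its last target. There are 200 camera calls.

## Working session

There is one attempt and no reset: what is moved stays moved. The work goes in short steps, Python scripts to look and compute and a tool call to move; the robot and the scene stay as the last step left them, time stands still between calls to the robot, and variables do not carry over. Pictures are saved under pics/ and viewed, at most 11 in all, crops included, and the job is handed in when it is done.

Besides the shell and the picture viewer there is one more tool, called after ">>>" in YAML: its name, and indented under it one key for each argument. carry_out: Moves the arm, as the interface text tells. Its arguments: {"type":"object","properties":{"plan":{"type":"array","items":{"type":"array","items":{"type":"array","items":{"type":"number"}}}},"squeeze":{"type":"number"}},"required":["plan"]}

```bash
mkdir -p pics
cat > h.py <<'E'
import numpy as np, cv2
from station import telemetry, optics, ctrl
def shot(n,f=None):
    c=optics.camera(n); 
    if f: cv2.imwrite('pics/'+f,c['pixels'][:,:,::-1])
    return c
def ray(c,uv,z):
    K=np.array(c['intrinsics'],float);d=np.array(c['dist_coeffs'],float)
    p=cv2.undistortPoints(np.array(uv,float).reshape(-1,1,2),K,d).reshape(-1,2)
    r=np.c_[p,np.ones(len(p))]@np.array(c['rotation']).T
    o=np.array(c['origin']); return o+r*((z-o[2])/r[:,2])[:,None]
def proj(c,P):
    R=np.array(c['rotation']);o=np.array(c['origin'])
    return cv2.projectPoints(np.array(P,float).reshape(-1,3),cv2.Rodrigues(R.T)[0],-R.T@o,np.array(c['intrinsics'],float),np.array(c['dist_coeffs'],float))[0].reshape(-1,2)
E
python3 - <<'E'
from h import *
for n in('top','scene'):
    c=shot(n,n+'0.png'); print(n,c['origin'],np.round(c['rotation'],3).tolist())
s=telemetry.get_obs();print(s['time_s'],s['ee_pos'],s['eef_rot'])
E
```

```text
top [0.43540955 0.11529614 1.05400478] [-3.027, -0.01, -1.581]
scene [-0.02041866 -0.19834473  0.89388769] [-2.437, -0.017, -1.049]
0.1 [0.14918015 0.5291278  0.20492492] [-3.14052606e+00 -4.08624152e-05  2.86678696e+00]
```

View pics/top0.png

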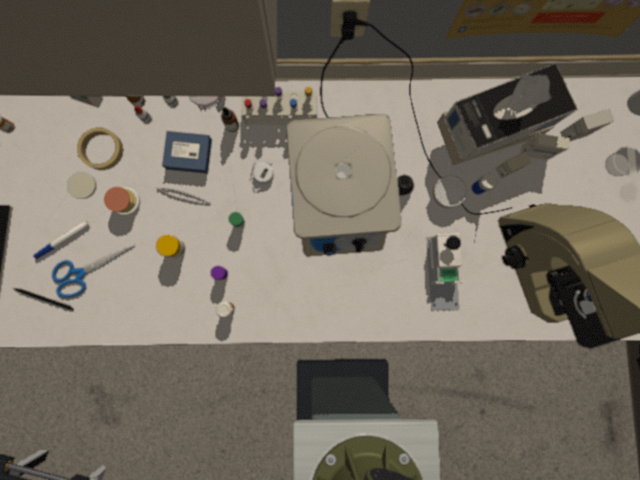

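View pics/scene0.png

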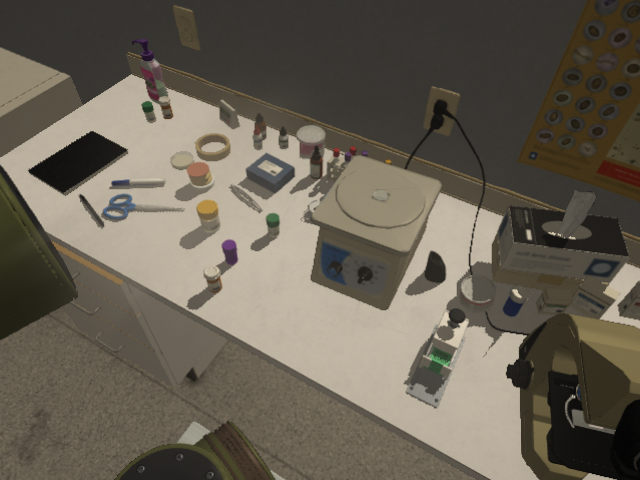

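Top view: candidates for the green pot are the green cap at (236,219), the purple cap at (219,272), which is a look-alike, and in the scene view a far green-capped vial by the wall at (148,110). (236,219) fits, being beside the yellow pot (168,245) and the amber pot (225,309), left of the centrifuge. The dispenser has its button at (453,242), green cassettes at (448,273), and its mouth towards the robot.

```bash
python3 - <<'E'
s=open('h.py').read()
s=s.replace("    if f:","    r,p,y=c['rotation'];c['rotation']=Rotation.from_euler('xyz',[r,p,y]).as_matrix()\n    if f:").replace("import numpy as np, cv2","import numpy as np, cv2\nfrom scipy.spatial.transform import Rotation")
open('h.py','w').write(s)
E
python3 - <<'E'
from h import *
def blobs(c,lo,hi,roi,amin=15):
    hsv=cv2.cvtColor(c['pixels'],cv2.COLOR_RGB2HSV);m=cv2.inRange(hsv,lo,hi);k=np.zeros_like(m);x0,y0,x1,y1=roi;k[y0:y1,x0:x1]=255
    n,l,st,ce=cv2.connectedComponentsWithStats(m&k)
    return [(st[i][:5].tolist(),ce[i]) for i in range(1,n) if st[i][4]>amin]
t=shot('top');s=shot('scene')
G=((60,80,30),(95,255,255));B=((0,0,0),(179,255,45))
for nm,c,rg,roi,z in [('gpot',t,G,(215,200,260,240),.058),('gpot',s,G,(255,200,290,245),.058),('cas',t,G,(430,250,470,290),.043),('cas',s,G,(410,330,470,380),.043),
  ('btn',t,B,(440,230,465,255),.1),('btn',s,B,(440,300,475,330),.1),('yel',t,((15,120,80),(32,255,255)),(150,230,190,260),.07),
  ('purp',t,((125,60,30),(165,255,255)),(205,260,235,285),.058),('white',t,((0,0,0),(179,60,255)),(215,300,235,320),.062)]:
    for st,ce in blobs(c,*rg,roi): print(nm,st,ce.round(1),ray(c,ce,z)[0,:2].round(4))
a=t['pixels'][195:325,150:280];b=t['pixels'][225:315,420:480]
cv2.imwrite('pics/c1.png',np.hstack([cv2.resize(a,(400,400),interpolation=2),cv2.resize(b,(400,600),interpolation=2)[:400]])[:,:,::-1])
cv2.imwrite('pics/c1.png',np.hstack([cv2.resize(a,(400,600),interpolation=2),cv2.resize(b,(400,600),interpolation=2)])[:,:,::-1])
E
```

```text
gpot [230, 213, 13, 13, 130] [235.8 219. ] [0.5953 0.2812]
cas [441, 269, 17, 13, 184] [448.6 274.7] [ 0.4696 -0.1848]
cas [431, 352, 19, 14, 119] [439.7 359.6] [ 0.4672 -0.1881]
btn [446, 237, 14, 12, 124] [452.8 242.8] [ 0.5342 -0.1795]
btn [449, 310, 15, 13, 44] [453.9 318.3] [ 0.5279 -0.181 ]
yel [156, 235, 25, 22, 417] [167.7 245.4] [0.5372 0.4237]
purp [211, 266, 16, 14, 179] [218.4 272.7] [0.4782 0.3173]
white [215, 300, 20, 20, 371] [224.  309.8] [0.3991 0.3036]
```

View pics/c1.png

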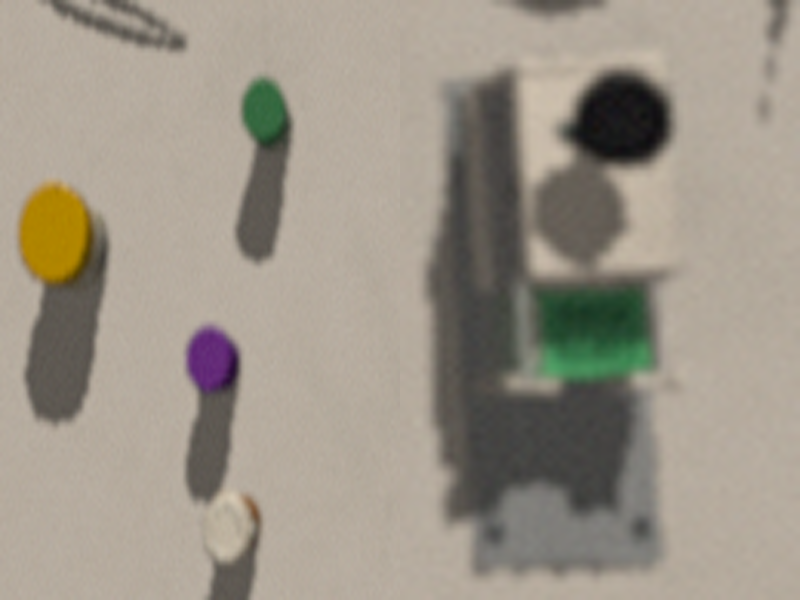

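The crop confirms it: the green cap is the single green pot, and the purple one stands apart from it. The dispenser's plunger, magazine and plate can be seen, yawed about 4–5°.

>>> carry_out:
  plan:
    - [[0, 0, 0, 0, 0, 0.122, 0], [0, 0, 0, 0, 0, 0.122, 0], [0, 0, 0, 0, 0, 0.122, 0], [0, 0, 0, 0, 0, 0.122, 0], [0, 0, 0, 0, 0, 0.122, 0], [0, 0, 0, 0, 0, 0.122, 0], [0, 0, 0, 0, 0, 0.122, 0], [0, 0, 0, 0, 0, 0.122, 0], [0, 0, 0, 0, 0, 0.122, 0], [0, 0, 0, 0, 0, 0.122, 0]]

```text
time_s: 1.03
ee_pos: [0.1492, 0.5293, 0.2053]
eef_rot: [-3.141, 0.0, 1.641]
force: [0.3, 0.2, 0.0]
grip_width: 0.0308
grip_force: 0.0
```

>>> carry_out:
  plan:
    - [[-37, 14.5, 0, 0, 0, 0, 0], [-37, 14.5, 0, 0, 0, 0, 0], [-37, 14.5, 0, 0, 0, 0, 0], [-37, 14.5, 0, 0, 0, 0, 0], [-37, 14.5, 0, 0, 0, 0, 0], [-37, 14.5, 0, 0, 0, 0, 0], [-37, 14.5, 0, 0, 0, 0, 0], [-37, 14.5, 0, 0, 0, 0, 0], [-37, 14.5, 0, 0, 0, 0, 0], [-37, 14.5, 0, 0, 0, 0, 0], [-37, 14.5, 0, 0, 0, 0, 0], [-37, 14.5, 0, 0, 0, 0, 0], [-37, 14.5, 0, 0, 0, 0, 0], [-37, 14.5, 0, 0, 0, 0, 0], [-37, 14.5, 0, 0, 0, 0, 0], [-37, 14.5, 0, 0, 0, 0, 0], [-37, 14.5, 0, 0, 0, 0, 0], [-37, 14.5, 0, 0, 0, 0, 0], [-37, 14.5, 0, 0, 0, 0, 0], [-37, 14.5, 0, 0, 0, 0, 0]]

```text
time_s: 2.7
ee_pos: [0.495, -0.1886, 0.2053]
eef_rot: [-3.141, -0.0, 1.646]
force: [0.4, 1.2, 1.3]
grip_width: 0.0004
grip_force: 0.0
```

Run:
```python
from h import *
w=shot('wrist','w1.png');s=telemetry.get_obs();print(s['time_s'],s['ee_pos'],s['eef_rot'],w['origin'])
for n,P in [('btn',[.5342,-.1795,.1]),('cas',[.4696,-.1848,.043]),('cfL',[.5,.2,.0])]: print(n,proj(w,P).round(0))
```

```text
2.75 [ 0.49664471 -0.19333619  0.20450221] [-3.14118609e+00  9.45830274e-04  1.64407356e+00] [ 0.48919554 -0.11921357  0.38487226]
btn [[376. 227.]]
cas [[294. 213.]]
cfL [[ 363. -232.]]
```

View pics/w1.png

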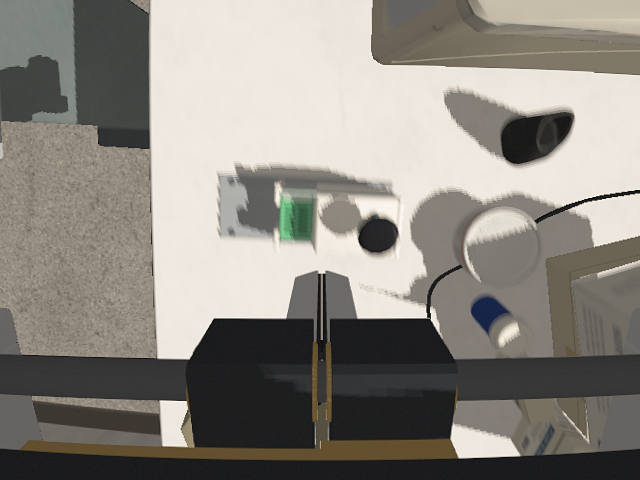

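The wrist view shows the dispenser with its button at (377,235), cassettes at (297,217) and plate front edge at x≈218. The fingertips are at (320,275).

```bash
cat >> h.py <<'E'
def tool(s,P):
    R=Rotation.from_euler('xyz',s['eef_rot']).as_matrix(); return (R.T@(np.array(P)-s['ee_pos'])*1000).round(1)
E
python3 - <<'E'
from h import *
w=shot('wrist');s=telemetry.get_obs()
hsv=cv2.cvtColor(w['pixels'],cv2.COLOR_RGB2HSV)
m=cv2.inRange(hsv,(0,0,0),(179,255,60));m[:200]=0;m[265:]=0;m[:,:350]=0;m[:,405:]=0
n,l,st,ce=cv2.connectedComponentsWithStats(m);i=1+st[1:,4].argmax();b=ray(w,ce[i],.1)[0]
g=cv2.inRange(hsv,(60,80,30),(95,255,255));g[:160]=0;g[265:]=0
n,l,st2,ce2=cv2.connectedComponentsWithStats(g);j=1+st2[1:,4].argmax();q=ray(w,ce2[j],.043)[0]
print(st[i],ce[i],b,st2[j],ce2[j],q,np.degrees(np.arctan2(*(b-q)[1::-1])),np.hypot(*(b-q)[:2]))
for uv,z in [((218,172),.003),((218,236),.003),((400,195),.07),((400,254),.07)]:print(ray(w,uv,z)[0].round(4))
print(s['ee_pos'],s['eef_rot'],tool(s,[b[0],b[1],.1]))
# centrifuge corner bottom-left front in top view
t=shot('top');print(ray(t,[[296,238],[399,229],[288,120]],.185).round(3))
E
```

```text
[ 355  205   41   40 1255] [374.39203187 224.63187251] [ 0.53421044 -0.18245903  0.1       ] [ 277  185   34   46 1288] [292.88509317 210.47127329] [ 0.47040812 -0.18689186  0.043     ] 3.974383035499843 0.06395612057875039
[ 0.394  -0.1621  0.003 ]
[ 0.3948 -0.2255  0.003 ]
[ 0.5567 -0.163   0.07  ]
[ 0.5627 -0.2119  0.07  ]
[ 0.49540761 -0.19040036  0.20428817] [-3.14037063e+00 -1.61802716e-04  1.64317974e+00] [  5.1  39.4 104.2]
[[ 0.537  0.145  0.185]
 [ 0.553 -0.052  0.185]
 [ 0.77   0.16   0.185]]
```

>>> carry_out:
  plan:
    - [[3, 19.5, 0, 0, 0, 0, 0], [3, 19.5, 0, 0, 0, 0, 0], [0, 0, 30, 0, 0, 0, 0], [0, 0, 30, 0, 0, 0, 0], [0, 0, 20, 0, 0, 0, 0], [0, 0, 10, 0, 0, 0, 0], [0, 0, 5, 0, 0, 0, 0], [0, 0, 0, 0, 0, 0, 0], [0, 0, 0, 0, 0, 0, 0], [0, 0, 0, 0, 0, 0, 0]]

```text
time_s: 3.68
ee_pos: [0.5336, -0.1777, 0.1119]
eef_rot: [3.14, 0.001, 1.647]
force: [-0.5, 0.6, 0.1]
grip_width: 0.0002
grip_force: 0.0
```

>>> carry_out:
  plan:
    - [[-1.5, 0, 6, 0, 0, 0, 0], [-1.5, 0, 4, 0, 0, 0, 0], [0, 0, 3, 0, 0, 0, 0], [0, 0, 3, 0, 0, 0, 0], [0, 0, 3, 0, 0, 0, 0], [0, 0, 3, 0, 0, 0, 0], [0, 0, 3, 0, 0, 0, 0], [0, 0, 3, 0, 0, 0, 0], [0, 0, 2, 0, 0, 0, 0], [0, 0, 1, 0, 0, 0, 0], [0, 0, 0, 0, 0, 0, 0], [0, 0, 0, 0, 0, 0, 0]]

```text
time_s: 4.68
ee_pos: [0.5335, -0.1809, 0.0802]
eef_rot: [3.141, 0.001, 1.647]
force: [-2.9, -0.1, 9.4]
grip_width: 0.0003
grip_force: 5.1
```

>>> carry_out:
  plan:
    - [[0, 0, 1.5, 0, 0, 0, 0], [0, 0, 0, 0, 0, 0, 0], [0, 0, 0, 0, 0, 0, 0]]

```text
time_s: 4.93
ee_pos: [0.5336, -0.1809, 0.08]
eef_rot: [3.14, 0.001, 1.647]
force: [-9.9, 1.6, 24.7]
grip_width: 0.0004
grip_force: 12.3
```

>>> carry_out:
  plan:
    - [[0, 0, -3, 0, 0, 0, 0], [0, 0, -4, 0, 0, 0, 0], [0, 0, -5, 0, 0, 0, 0], [0, 0, -5, 0, 0, 0, 0], [0, 0, -5, 0, 0, 0, 0], [0, 0, -10, 0, 0, 0, 0], [0, 0, -20, 0, 0, 0, 0], [0, 0, -30, 0, 0, 0, 0], [-10, -30, -15, 0, 0, 0, 0], [-10, -30, 0, 0, 0, 0, 0], [-10, -30, 0, 0, 0, 0, 0], [-10, -26, 0, 0, 0, 0, 0], [0, 0, 0, 0, 0, 0, 0], [0, 0, 0, 0, 0, 0, 0], [0, 0, 0, 0, 0, 0, 0]]

```text
time_s: 6.18
ee_pos: [0.4211, -0.2291, 0.1753]
eef_rot: [3.141, 0.0, 1.647]
force: [-0.6, -0.5, 0.2]
grip_width: 0.0003
grip_force: 0.0
```

Run:
```python
from h import *
w=shot('wrist','w2.png');s=telemetry.get_obs();print(s['time_s'],s['ee_pos'],s['eef_rot'])
g=cv2.inRange(cv2.cvtColor(w['pixels'],cv2.COLOR_RGB2HSV),(60,80,30),(95,255,255))
n,l,st,ce=cv2.connectedComponentsWithStats(g)
for i in range(1,n):
    if st[i][4]>50: print(st[i],ce[i],ray(w,ce[i],.013)[0].round(4))
cv2.imwrite('pics/w2.png',w['pixels'][:340,150:600,::-1])
```

```text
6.2333 [ 0.42127312 -0.22892254  0.17514387] [ 3.14140734e+00 -4.05237350e-05  1.64727739e+00]
[ 307  147   35   49 1374] [323.90101892 173.39737991] [ 0.4195 -0.1885  0.013 ]
[ 367  153   40   49 1585] [386.39747634 178.3362776 ] [ 0.4735 -0.1885  0.013 ]
```

View pics/w2.png

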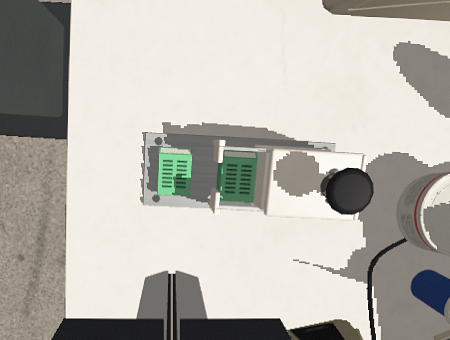

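One cassette lies at the mouth at (174,172) in the crop, the button (350,190) is back up, and the rest of the stack is still in the magazine at (238,178).

>>> carry_out:
  plan:
    - [[0, 1.4, 35, 0, 0, 0, 0], [0, 0, 35, 0, 0, 0, 0], [0, 0, 35, 0, 0, 0, 0], [0, 0, 30, 0, 0, 0, 0], [0, 0, 18, 0, 0, 0, 0], [0, 0, 10, 0, 0, 0, 0], [0, 0, 5.5, 0, 0, 0, 0], [0, 0, 0, 0, 0, 0, 0], [0, 0, 0, 0, 0, 0, 0]]

```text
time_s: 6.98
ee_pos: [0.4227, -0.2293, 0.0072]
eef_rot: [3.141, 0.001, 1.647]
force: [-0.4, -0.1, 0.8]
grip_width: 0.0004
grip_force: 0.0
```

>>> carry_out:
  plan:
    - [[3, 0, 1.5, 0, 0, 0, 0], [5, 0, 0, 0, 0, 0, 0], [5, 0, 0, 0, 0, 0, 0], [5, 0, 0, 0, 0, 0, 0], [5, 0, 0, 0, 0, 0, 0], [5, 0, 0, 0, 0, 0, 0], [5, 0, 0, 0, 0, 0, 0], [5, 0, 0, 0, 0, 0, 0], [5, 0, 0, 0, 0, 0, 0], [5, 0, 0, 0, 0, 0, 0], [5, 0, 0, 0, 0, 0, 0], [5, 0, 0, 0, 0, 0, 0], [5, 0, 0, 0, 0, 0, 0], [5, 0, 0, 0, 0, 0, 0], [5, 0, 0, 0, 0, 0, 0], [5, 0, 0, 0, 0, 0, 0], [5, 0, 0, 0, 0, 0, 0], [5, 0, 0, 0, 0, 0, 0], [4, 0, 0, 0, 0, 0, 0], [0, 0, 0, 0, 0, 0, 0]]

```text
time_s: 8.65
ee_pos: [0.4149, -0.1367, 0.0049]
eef_rot: [-3.141, -0.0, 1.647]
force: [0.1, 0.1, -0.5]
grip_width: 0.0005
grip_force: 0.0
```

```bash
cat >> h.py <<'E'
def cas(f=None,z=.005,n='wrist'):
    w=shot(n,f);s=telemetry.get_obs()
    h=cv2.cvtColor(w['pixels'],cv2.COLOR_RGB2HSV);g=cv2.inRange(h,(60,70,30),(95,255,255))
    k,l,st,ce=cv2.connectedComponentsWithStats(g)
    for i in range(1,k):
        if st[i][4]>60:
            c=cv2.findContours((l==i).astype(np.uint8),0,1)[0][0].reshape(-1,2)
            r=cv2.minAreaRect((ray(w,c,z)[:,:2]*1000).astype(np.float32)); print(st[i],ce[i].round(),'rect mm',np.round(r[0],1),np.round(r[1],1),round(r[2],1))
    print(s['time_s'],s['ee_pos'].round(4),s['eef_rot'].round(3),s['force'])
    return w
E
python3 -c "
from h import *
cas('w3.png',.01)"
```

```text
[ 290  184   64   88 4827] [322. 232.] rect mm [ 412.2 -106.8] [28.2 40.4] 4.4
[451 401  20  52 656] [460. 424.] rect mm [ 493.1 -209. ] [ 8. 33.] 2.2
8.7 [ 0.4151 -0.1371  0.005 ] [3.142 0.    1.647] [ 0.35842867 -0.22962104 -0.50665222]
```

View pics/w3.png

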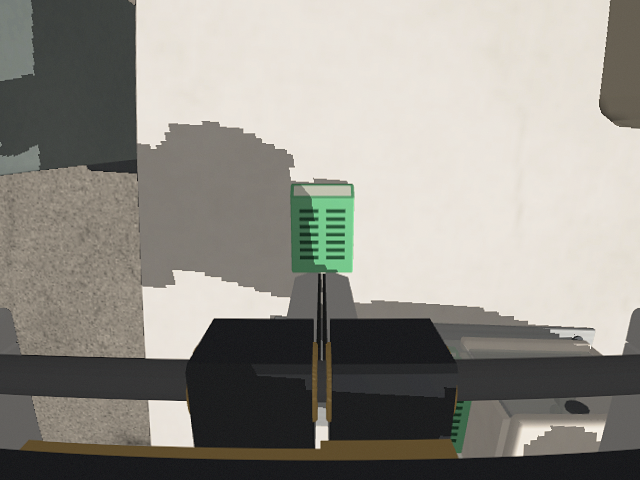

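The cassette lies flat on the worktop, squarely ahead of the fingertips at (322,232), and tracks well.

>>> carry_out:
  plan:
    - [[5, 0, 0, 0, 0, 0.0095, 0], [6, 0, 0, 0, 0, 0.0095, 0], [6, 0, 0, 0, 0, 0.0095, 0], [6, 0, 0, 0, 0, 0.0095, 0], [6, 0, 0, 0, 0, 0.0095, 0], [6, 0, 0, 0, 0, 0.0095, 0], [6, 0, 0, 0, 0, 0.0095, 0], [6, 0, 0, 0, 0, 0.0095, 0], [7, 0, 0, 0, 0, 0, 0], [7, 0, 0, 0, 0, 0, 0], [7, 0, 0, 0, 0, 0, 0], [7, 0, 0, 0, 0, 0, 0], [7, 0, 0, 0, 0, 0, 0], [7, 0, 0, 0, 0, 0, 0], [7, 0, 0, 0, 0, 0, 0], [7, 0, 0, 0, 0, 0, 0], [7, 0, 0, 0, 0, 0, 0], [6, 0, 0, 0, 0, 0, 0], [4, 0, 0, 0, 0, 0, 0], [2, 0, 0, 0, 0, 0, 0]]

```text
time_s: 10.37
ee_pos: [0.4131, -0.0149, 0.0049]
eef_rot: [-3.142, -0.0, 1.571]
force: [-0.9, -0.4, -0.5]
grip_width: 0.0004
grip_force: 0.1
```

```bash
python3 -c "
from h import *
cas(None,.01)"
```

```text
[ 290  185   64   89 4829] [321. 233.] rect mm [412.5  14.4] [28.1 40.9] 0.0
10.4167 [ 0.413  -0.0149  0.0049] [-3.142 -0.     1.571] [-0.49172076  1.03345797  0.1351844 ]
```

>>> carry_out:
  plan:
    - [[4, 0, 0, 0, 0, 0, 0], [6, 0, 0, 0, 0, 0, 0], [7, 0, 0, 0, 0, 0, 0], [7, 0, 0, 0, 0, 0, 0], [7, 0, 0, 0, 0, 0, 0], [7, 0, 0, 0, 0, 0, 0], [7, 0, 0, 0, 0, 0, 0], [7, 0, 0, 0, 0, 0, 0], [7, 0, 0, 0, 0, 0, 0], [7, 0, 0, 0, 0, 0, 0], [7, 0, 0, 0, 0, 0, 0], [7, 0, 0, 0, 0, 0, 0], [7, 0, 0, 0, 0, 0, 0], [7, 0, 0, 0, 0, 0, 0], [7, 0, 0, 0, 0, 0, 0], [7, 0, 0, 0, 0, 0, 0], [7, 0, 0, 0, 0, 0, 0], [6, 0, 0, 0, 0, 0, 0], [4, 0, 0, 0, 0, 0, 0], [2, 0, 0, 0, 0, 0, 0]]

```text
time_s: 12.08
ee_pos: [0.413, 0.1121, 0.0049]
eef_rot: [-3.142, -0.0, 1.571]
force: [1.0, 0.2, -0.1]
grip_width: 0.0006
grip_force: 0.1
```

>>> carry_out:
  plan:
    - [[4, 0, 0, 0, 0, 0, 0], [6, 0, 0, 0, 0, 0, 0], [7, 0, 0, 0, 0, 0, 0], [7, 0, 0, 0, 0, 0, 0], [7, 0, 0, 0, 0, 0, 0], [7, 0, 0, 0, 0, 0, 0], [7, 0, 0, 0, 0, 0, 0], [7, 0, 0, 0, 0, 0, 0], [7, 0, 0, 0, 0, 0, 0], [7, 0, 0, 0, 0, 0, 0], [7, 0, 0, 0, 0, 0, 0], [7, 0, 0, 0, 0, 0, 0], [6, 0, 0, 0, 0, 0, 0], [4, 0, 0, 0, 0, 0, 0], [2, 0, 0, 0, 0, 0, 0], [0, 0, 0, 0, 0, 0, 0]]

```text
time_s: 13.42
ee_pos: [0.413, 0.2039, 0.0049]
eef_rot: [-3.142, -0.0, 1.571]
force: [0.4, 0.7, -0.5]
grip_width: 0.0005
grip_force: 0.0
```

```bash
python3 -c "
from h import *
cas('w4.png',.01)"
```

```text
[ 290  184   64   89 4833] [321. 232.] rect mm [412.4 233.6] [40.9 28.1] 90.0
13.4667 [0.413  0.2036 0.0049] [-3.141  0.     1.571] [ 0.10344829 -0.71554161  0.54973624]
```

View pics/w4.png

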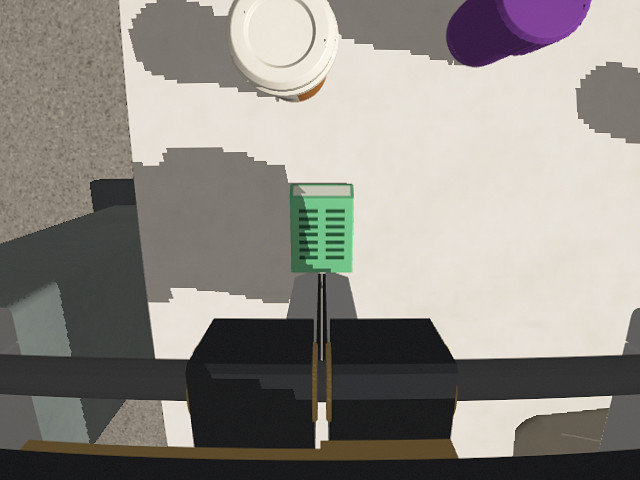

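The cassette is square at (321,232). The amber pot with its white cap (285,40) is ahead to the left and the purple look-alike (530,20) to the right, both well clear. Next come 12 mm more, then a lift, and a turn by 90° for the push along +x.

>>> carry_out:
  plan:
    - [[4, 0, 0, 0, 0, 0, 0], [4, 0, 0, 0, 0, 0, 0], [3, 0, 0, 0, 0, 0, 0], [1, 0, 0, 0, 0, 0, 0], [0, 0, 0, 0, 0, 0, 0], [-5, 0, 0, 0, 0, 0, 0], [-5, 0, -5, 0, 0, 0, 0], [0, 0, -25, 0, 0, 0, 0], [0, 0, -35, 0, 0, 0, 0], [0, 0, -35, 0, 0, 0, 0], [20, -25, 0, 0, 0, 0, 0], [20, -25, 0, 0, 0, 0, 0], [0, 0, 0, 0, 0, 0, 0]]

```text
time_s: 14.55
ee_pos: [0.3605, 0.2468, 0.1057]
eef_rot: [3.141, -0.001, 1.572]
force: [1.3, -1.7, 0.2]
grip_width: 0.0005
grip_force: 0.0
```

>>> carry_out:
  plan:
    - [[0, 0, 0, 0, 0, 0.121, 0], [0, 0, 0, 0, 0, 0.121, 0], [0, 0, 0, 0, 0, 0.121, 0], [0, 0, 0, 0, 0, 0.121, 0], [0, 0, 0, 0, 0, 0.121, 0], [0, 0, 0, 0, 0, 0.121, 0], [0, 0, 0, 0, 0, 0.121, 0], [0, 0, 0, 0, 0, 0.121, 0], [0, 0, 0, 0, 0, 0.121, 0], [0, 0, 0, 0, 0, 0.121, 0], [0, 0, 0, 0, 0, 0.121, 0], [0, 0, 0, 0, 0, 0.121, 0], [0, 0, 0, 0, 0, 0.119, 0], [0, 0, 0, 0, 0, 0, 0], [0, 0, 0, 0, 0, 0, 0]]

```text
time_s: 15.8
ee_pos: [0.3632, 0.2451, 0.1051]
eef_rot: [3.142, -0.0, 0.003]
force: [0.1, -0.2, -0.2]
grip_width: 0.0005
grip_force: 0.0
```

```bash
python3 -c "
from h import *
w=cas('w5.png',.01)
print(proj(w,[[.5953,.2812,.058],[.478,.317,.058]]))"
```

```text
[ 292  149   58   42 2183] [323. 169.] rect mm [412.4 244.8] [28.  39.6] 0.2
15.85 [0.3632 0.2452 0.1051] [ 3.142 -0.     0.004] [-0.37240389  0.02377147  0.0997638 ]
[[ 249.39929042 -183.82035378]
 [ 187.19035798   54.60261538]]
```

View pics/w5.png

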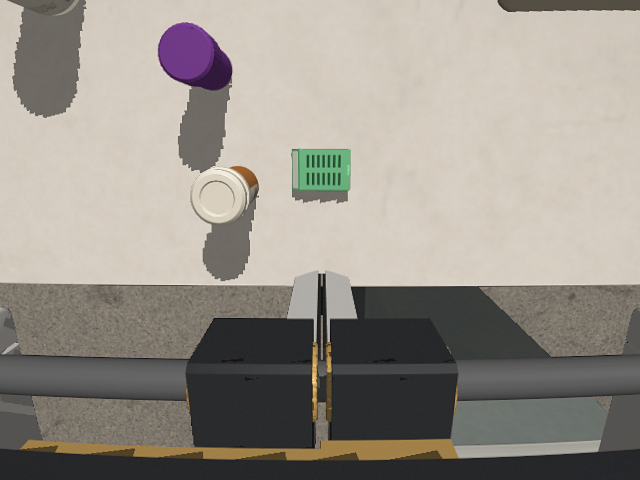

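The cassette lies straight ahead at (323,169). The amber pot (220,193) is 15 mm or more to its left and the purple look-alike is at (190,55). I'll push +x with a slight left drift.

>>> carry_out:
  plan:
    - [[0, 0, 30, 0, 0, 0, 0], [0, 0, 30, 0, 0, 0, 0], [0, 0, 22, 0, 0, 0, 0], [0, 0, 12, 0, 0, 0, 0], [0, 0, 5.5, 0, 0, 0, 0], [0, 0, 0, 0, 0, 0, 0], [7, 0, 0, 0, 0, 0, 0], [5, 0, 0, 0, 0, 0, 0], [5, 0, 0, 0, 0, 0, 0], [5, 0, 0, 0, 0, 0, 0], [5, 0, 0, 0, 0, 0, 0], [6, 0, 0, 0, 0, 0, 0], [6, 0, 0, 0, 0, 0, 0], [6, 0, 0, 0, 0, 0, 0], [6, 0, 0, 0, 0, 0, 0], [5, 0, 0, 0, 0, 0, 0], [3, 0, 0, 0, 0, 0, 0], [1, 0, 0, 0, 0, 0, 0]]

```text
time_s: 17.35
ee_pos: [0.4235, 0.2455, 0.0054]
eef_rot: [3.142, -0.0, -0.0]
force: [0.1, -0.3, -0.4]
grip_width: 0.0001
grip_force: 0.1
```

```bash
python3 -c "
from h import *
w=cas(None,.01)"
```

```text
[ 278  210   88   64 4922] [325. 241.] rect mm [447.4 244.5] [39.6 29.8] 90.0
17.4 [0.4234 0.2455 0.0054] [ 3.142  0.    -0.   ] [ 0.03869977 -0.56630104 -0.13299617]
```

>>> carry_out:
  plan:
    - [[4, 0, 0, 0, 0, -0.017, 0], [5, 0, 0, 0, 0, -0.017, 0], [5, 0, 0, 0, 0, -0.017, 0], [5, 0, 0, 0, 0, -0.017, 0], [5, 0, 0, 0, 0, -0.017, 0], [5, 0, 0, 0, 0, -0.017, 0], [5, 0, 0, 0, 0, -0.017, 0], [5, 0, 0, 0, 0, -0.017, 0], [5, 0, 0, 0, 0, -0.017, 0], [5, 0, 0, 0, 0, 0, 0], [5, 0, 0, 0, 0, 0, 0], [5, 0, 0, 0, 0, 0, 0], [5, 0, 0, 0, 0, 0, 0], [5, 0, 0, 0, 0, 0, 0], [5, 0, 0, 0, 0, 0, 0], [3, 0, 0, 0, 0, 0, 0], [1, 0, 0, 0, 0, 0, 0]]

```text
time_s: 18.82
ee_pos: [0.501, 0.2538, 0.0054]
eef_rot: [-3.142, -0.0, 0.153]
force: [-0.1, 0.8, 1.5]
grip_width: 0.0002
grip_force: 0.1
```

```bash
python3 -c "
from h import *
w=cas('w6.png',.01);cas(None,.058,'top')"
```

```text
[ 228    0  102   99 8336] [280.  45.] rect mm [603.1 286.7] [38.6 41.8] 8.3
[ 278  210   88   64 4899] [325. 241.] rect mm [524.5 256.5] [29.8 39.6] 8.6
18.8667 [0.5008 0.2538 0.0054] [-3.142 -0.     0.153] [-0.68339483  0.9251612   0.23868756]
[230 213  13  13 131] [236. 219.] rect mm [595.3 280.8] [26.8 26.2] 0.5
[440 269  16  12 173] [447. 274.] rect mm [ 469.7 -177.9] [32.2 23.8] 89.5
18.9167 [0.5006 0.2538 0.0054] [3.142 0.    0.153] [1.05901832 0.3226592  0.6018987 ]
```

View pics/w6.png

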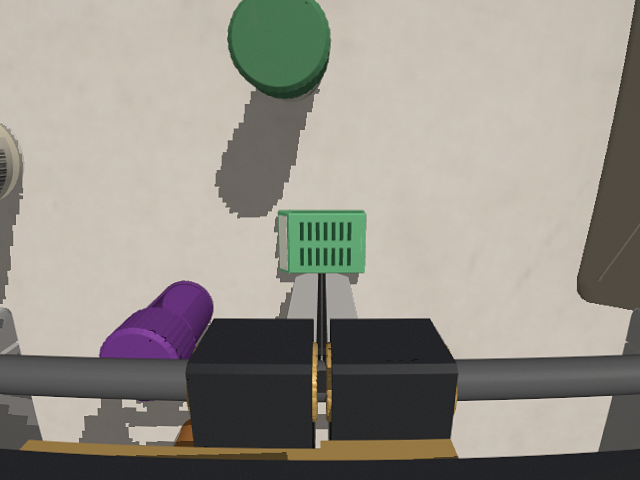

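The green pot (279,40) is ahead, slightly left of the cassette (325,241). The purple one (160,320) is behind, to the left and clear.

```bash
python3 -c "
from h import *
w=shot('wrist');s=telemetry.get_obs()
P=ray(w,[[279,41],[229,41],[330,41]],.055);print(P.round(4))
for p in ([.5953,.281,0],[P[0][0],P[0][1],0],[.5245,.2575,0]):print(tool(s,p))
print(proj(w,[[.5953,.281,.058],[.5953,.281,0]]))"
```

```text
[[0.5967 0.2809 0.055 ]
 [0.5945 0.2962 0.055 ]
 [0.599  0.2655 0.055 ]]
[ 97.9 -12.5   5.4]
[ 99.3 -12.2   5.4]
[24.4 -0.   5.4]
[[277.17220679  43.39720422]
 [291.21350442  74.11503948]]
```

>>> carry_out:
  plan:
    - [[4, 0, 0, 0, 0, 0, 0], [5, 0, 0, 0, 0, 0, 0], [5, 0, 0, 0, 0, 0, 0], [5, 0, 0, 0, 0, 0, 0], [5, 0, 0, 0, 0, 0, 0], [4, 0, 0, 0, 0, 0, 0], [3, 0, 0, 0, 0, 0, 0], [2, 0, 0, 0, 0, 0, 0], [2, 0, 0, 0, 0, 0, 0], [1, 0, 0, 0, 0, 0, 0], [1, 0, 0, 0, 0, 0, 0], [0, 0, 0, 0, 0, 0, 0], [0, 0, 0, 0, 0, 0, 0]]

```text
time_s: 20.05
ee_pos: [0.537, 0.2594, 0.0055]
eef_rot: [-3.142, 0.0, 0.153]
force: [-0.7, -0.5, 0.4]
grip_width: 0.0004
grip_force: 0.0
```

```bash
python3 -c "
from h import *
w=cas('w7.png',.01);s=telemetry.get_obs();print(tool(s,[.596,.281,0]))"
```

```text
[  233   111   133   162 12293] [299. 192.] rect mm [578.3 272.8] [82.1 46.1] 31.8
20.1 [0.537  0.2594 0.0054] [3.142 0.    0.153] [-0.04146361 -0.01545711 -0.4911706 ]
[ 61.6 -12.4   5.4]
```

View pics/w7.png

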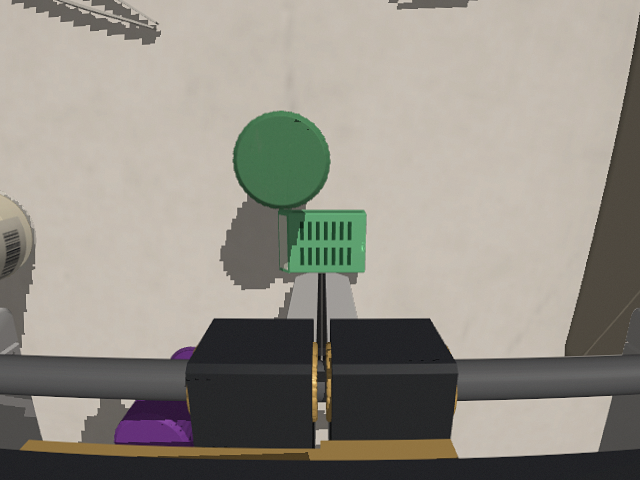

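The cassette (325,241) sits just in front of the green pot (281,160), with a gap of a few mm. I'll check the pot's centre once more.

```bash
python3 -c "
from h import *
w=shot('wrist');s=telemetry.get_obs();p=ray(w,[[281,160]],.058)[0];print(p,tool(s,p)); print([tool(s,q) for q in ray(w,[[322,211],[322,272]],.01)])"
```

```text
[0.59759711 0.28094097 0.058     ] [ 63.2 -12.1 -52.6]
[array([38.2,  1.1, -4.6]), array([ 9.3,  1.1, -4.6])]
```

>>> carry_out:
  plan:
    - [[1, 0, 0, 0, 0, 0, 0], [1.5, 0, 0, 0, 0, 0, 0], [1, 0, 0, 0, 0, 0, 0], [1, 0, 0, 0, 0, 0, 0], [0, 0, 0, 0, 0, 0, 0], [0, 0, 0, 0, 0, 0, 0], [-3, 0, 0, 0, 0, 0, 0], [-5, 0, 0, 0, 0, 0, 0], [-5, 0, -10, 0, 0, 0, 0], [0, 0, -30, 0, 0, 0, 0], [0, 0, -35, 0, 0, 0, 0], [-20, 0, -30, 0, 0, 0, 0], [-30, 0, 0, 0, 0, 0, 0], [-30, 0, 0, 0, 0, 0, 0], [0, 0, 0, 0, 0, 0, 0], [0, 0, 0, 0, 0, 0, 0]]

```text
time_s: 21.48
ee_pos: [0.4487, 0.246, 0.1116]
eef_rot: [-3.141, -0.001, 0.154]
force: [0.5, -0.2, 0.8]
grip_width: 0.0004
grip_force: 0.0
```

```bash
python3 -c "
from h import *
w=cas('w8.png',.01);s=telemetry.get_obs()
t=cas('t8.png',.058,'top')"
```

```text
[274   0  52  24 937] [300.  10.] rect mm [596.9 282.5] [14.3 33.3] 8.6
[ 293   45   59   46 2448] [325.  67.] rect mm [564.3 262.5] [28.8 39.2] 8.8
21.5333 [0.4497 0.2461 0.1115] [-3.141e+00 -2.000e-03  1.530e-01] [-0.29546187 -0.10373352 -0.20290136]
[229 213  14  13 134] [236. 219.] rect mm [595.2 280.8] [28.4 24.7] 44.7
[240 229  16  14 183] [247. 236.] rect mm [557.7 256.6] [26.5 33.8] 9.1
[440 269  16  12 174] [447. 274.] rect mm [ 469.7 -177.9] [32.2 23.8] 89.5
21.5833 [0.4502 0.2461 0.1112] [-3.141e+00 -1.000e-03  1.530e-01] [-0.42269151 -0.67530281 -0.12101343]
```

View pics/w8.png

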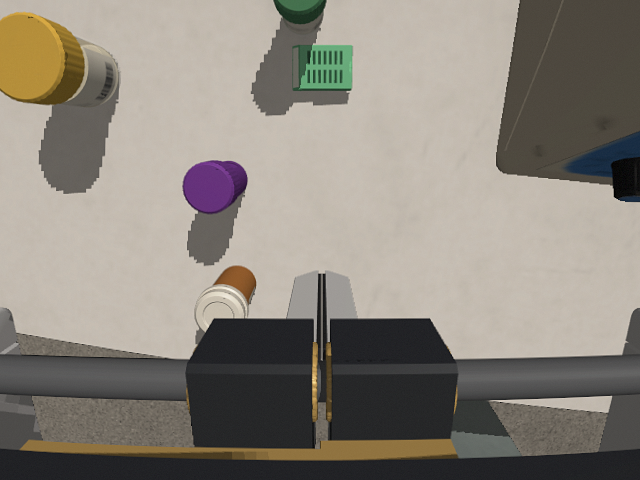

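The cassette lies flat at (325,67), about 4–5 mm from the green pot (300,10). The pot hasn't moved, and the arm is clear.

```bash
python3 -c "
from station import ctrl
print(ctrl.hand_in())"
```

```text
the job is handed in; nothing more can be done
None
```

I pressed the plunger once, so a single cassette came out. I pushed it flat across the worktop to about 5 mm from the green-capped pot, which did not move, and handed the job in at about 21.6 s of the 70 s allowed; no verdict came back.

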